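# Lock the lid onto the sharps till

## Robot

A 6-joint arm with a two-finger parallel gripper is mounted at the origin on a cart in front of the work surface, level with it; the furniture and walls round the work are solid. World frame = base frame: x ahead of the robot, y to its left, z up, the work surface at z = 0. Lengths are in mm, angles in rad, forces in N, time in s.
With the tool pointing down it reaches from about 275 to 825 mm from the base axis. Payload 5.2 kg.
Tool frame: the origin (TCP) lies at the very end of the fingers, on their centre line; the grasp point (between the pads) lies 19 mm behind it; z points along the fingers, y is the direction in which the jaws open and shut (so a half turn about z gives the same grasp; the last joint's range is limited). The gripper opens to 93 mm and grips with 3 to 60 N. Pads are 15 mm wide; open, the fingers measure 128 mm over their backs; the gripper's body (75 mm by 188 mm) begins 65 mm behind the grasp point.
Start: joints at [-1.395, 0.259, 1.535, -0, 1.348, -0.203], TCP at [203.414, -511.006, 179.053] pointing down, gripper open.
Joint ranges: [-3.14, 3.14], [-0.91, 2.08], [0.19, 2.58], [-1.22, 4.36], [0.22, 2.71], [-3.12, 3.12]. Speed limits (rad/s): [2.57, 2.57, 3.14, 3.14, 3.14, 3.14].

## Interface

Orientations are given as [roll, pitch, yaw] about the fixed x, y, z axes, in that order (R = Rz(yaw) Ry(pitch) Rx(roll)).
In Python, from bench import robot gives the robot as it stands. The module is installed in compiled form; this text tells all that it offers. Calls block until the motion is done:
- robot.move_ptp(position, orientation): joint-space move of the TCP to a pose.
- robot.move_linear(position, ori=None, speed=150, f_stop=None): straight line of the TCP; ori=None keeps the orientation; speed is the mean speed in mm/s. With f_stop (N) it stops when the force on the tool has changed by that much, and returns True; else False.
- robot.move_j(angles): joint-space move.
- robot.move_gripper(opening): opening from 0.0 (shut) to 1.0 (fully open); the grip force is fixed at half the most; returns when the fingers have stopped.
- robot.sleep(seconds).
- robot.inverse_kinematics(position, orientation): joint angles nearest the present ones, or None.
- robot.get_image(name): name is "scene" or "top" or "wrist"; returns a dict with "img" (384x512x3 uint8, blue, green, red), "fovy" (degrees; the focal length in pixels is half the picture's height over the tangent of half this angle, whatever the lens; pixels are square), "cx", "cy" (the principal point, pixels), "eye" and "orientation" of the camera in the world. Camera axes: x right, y down, z forward; pixel columns grow to the right and rows downward; lengths in mm; the calibration is good to about 2 mm. A picture is of the moment at which its call begins. There is no depth.
A pose or a line that the arm cannot do raises robot.MotionError and nothing moves.
- robot.hand_in(): hands the job in, once; it reports no verdict.
Readings, each from a call of its own:
- robot.current_t(): time.
- robot.current_qpos(): joint angles.
- robot.current_joint_vel(): joint speeds.
- robot.current_joint_efforts(): joint torques, N m.
- robot.current_tcp_pos(): TCP position.
- robot.current_eef_rot(): TCP orientation.
- robot.current_contact_force(): force on the tool from outside, world axes, zero at the start.
- robot.current_ft_torque(): the same for the moment, N m.
- robot.current_gripper_width(): opening from 0.0 (shut) to 1.0 (fully open).
Only numpy, scipy, OpenCV 4.12 (cv2) and the standard library are available. Lean on these libraries where they do the work, as an engineer would, in place of code of your own. Each camera call takes 0.05 s, during which the arm holds its last target. There are 200 camera calls.

## Task

Close the till of sharp tools with its loose lid: take the lid by the dark batten and slant it so that its tongue goes under the lip of the dark rail, push it in against the spring in the groove until the other end clears the brass keeper, lower it flat and let the spring slide it forward under the keeper, so that the lid is locked at both ends. Let go of it, and leave the jar, the pin tin and the thread spool where they stand.

Things in the scene. Friction and masses are not known exactly. Their poses are not given: they have to be found in the camera images.
- till: Open wooden tray for sharp tools, 183 x 112 mm, side walls 46 mm high, screwed down, immovable. Origin on its underside, z up; +x points to the end with the dark rail and its groove (outer face x 94.5 mm), -x to the front wall with the brass keeper (outer face x -88.5). Closed: lid flat on the side walls, its origin at till (-8.5, 0, 46) mm, its +x along till +x. Tools lie inside.
- groove_mouth (a point): Middle of the groove's mouth, till (75.5, 0, 49.8) mm. The groove runs along till y and opens to -x: floor z 46, lip underside z 53.5 (lower edge bevelled 2 mm), lip top z 60, hard back at x 89, closed ends at y +-46. At 25 degrees slant (tongue end low) the tongue goes only some 5 mm under the lip; at 10 degrees and flatter it can go to the back.
- groove_spring (a joint): Steel spring bar in the groove, hidden under the lip, m: 0 = relaxed (its face at till x 78 mm), up to 0.0105 = pushed right in (x 88.5). It pushes the tongue out with 4 N at once, rising to 9 N; in the closed till it stays pushed in by about 0.0025 and holds the lid forward against the front wall.
- keeper_edge (a point): Middle of the lower inner edge of the brass keeper plate on the till's -x wall: till (-75, 0, 57.5) mm; plate top z 61.5, 64 mm wide. It reaches 6.5 mm in from the front wall's inner face (x -81.5), 150.5 mm from the lip edge; the lid is 162 mm long. The free end passes down only while the tongue tip is held beyond till x 87 mm, within 2 mm of the groove's back: feel for the back.
- lid: Loose lid, 0.18 to 0.29 kg, flat on a grey slab 28 mm thick (top at z = 28 mm), batten up: pale board 146 (x) x 108 (y) x 10 mm, x -73 to 73. Origin: centre of its underside, z out of its top, +x to its tongue, which carries on the board's lower half: x 73 to 89, z 0 to 5 mm, 88 mm wide at the root, 82 at the tip (the groove is 92 wide).
- batten (a point): Middle of the dark batten handle's top, lid (0, 0, 37) mm. The batten is 18 mm thick (x -9 to 9), 84 mm long (along lid y), z 10 to 37 mm, with flat upright sides; gripped across the 18 mm at its middle the lid hangs balanced and turns with the gripper without pivoting.
- tongue_tip (a point): Middle of the tongue's end face, lid (89, 0, 2.5) mm. With the lid in place: till (80.5, 0, 48.5) mm, 5 mm under the lip.
- lid_front (a point): Middle of the lid's top edge at the end away from the tongue, lid (-73, 0, 10) mm. With the lid in place: till (-81.5, 0, 56) mm, 6.5 mm under the keeper, against the front wall.
- jar_orange_lid: Bystander: glass jar with an orange lid, 64 mm across, 72 mm high; origin: centre of its underside.
- pin_tin: Bystander: round blue pin tin, 62 mm across, 27 mm high; origin: centre of its underside.
- thread_spool_4: Bystander: spool of cream thread standing up, 33 mm across, 58 mm high; origin: centre of its underside.

How it is judged (in metres and radians):
On the way:
1. the lid's tongue is under the lip while the lid is still slanted (x of tongue_tip in the frame of till above 0.0785 m and z of tongue_tip in the frame of till between 0.044 and 0.0535 m and y of tongue_tip in the frame of till between -0.006 and 0.006 m and angle between lid's own z axis and vertical between 0.1 and 0.9 rad), for 0.1 s.
At the end, for the whole second after the job is handed in: the lid lies flat on the till (within 1.4 degrees) and at rest, its tongue on the groove floor (within 2 mm) and at least 3.5 mm under the lip, its other end down and at least 4 mm under the brass keeper, the lid forward against the front wall (within 2 mm) and centred sideways within 6 mm (x of tongue_tip in the frame of till between 0.079 and 0.0825 m and z of tongue_tip in the frame of till between 0.0465 and 0.0505 m and y of tongue_tip in the frame of till between -0.006 and 0.006 m and x of lid_front in the frame of till below -0.079 m and z of lid_front in the frame of till between 0.054 and 0.0578 m and angle between lid's own z axis and vertical below 0.025 rad and linear speed of lid below 0.01 m/s); the robot touches nothing.
It fails at once if the jar is moved by more than 2 cm (distance of jar_orange_lid from where it was at the start of the episode above 0.02 m).
It fails at once if the pin tin is moved by more than 2 cm (distance of pin_tin from where it was at the start of the episode above 0.02 m).
It fails at once if the thread spool is moved by more than 2 cm (distance of thread_spool_4 from where it was at the start of the episode above 0.02 m).
It also fails if it takes over 32 s, if anything falls off the work surface, if the arm or the gripper's body presses on something with over 40 N, if the wrist force passes 120 N, or if a joint passes its speed limit or range.

## Working session

There is one attempt and no reset: what is moved stays moved. The work goes in short steps, each a Python script; the robot and the scene stay as the last script left them, time stands still between calls to the robot, and variables do not carry over. Pictures are saved under pics/ and viewed, about 8 in all and at most 12, crops included, and the job is handed in when it is done.

```bash
mkdir -p pics; cat > h.py <<'E'
import numpy as np, cv2
from bench import robot
from scipy.spatial.transform import Rotation as R
def cam(n):
    d=robot.get_image(n); return d
def rot(d):
    o=np.array(d["orientation"],float)
    return R.from_euler('xyz',o).as_matrix() if o.size==3 else o.reshape(3,3)
def ray(d,px):
    f=d["img"].shape[0]/2/np.tan(np.radians(d["fovy"])/2)
    v=np.array([(px[0]-d["cx"])/f,(px[1]-d["cy"])/f,1.0]); return np.array(d["eye"],float),rot(d)@v
def onz(d,px,z):
    e,v=ray(d,px); return e+v*(z-e[2])/v[2]
def proj(d,p):
    f=d["img"].shape[0]/2/np.tan(np.radians(d["fovy"])/2)
    c=rot(d).T@(np.array(p,float)-np.array(d["eye"],float)); return np.array([d["cx"]+f*c[0]/c[2],d["cy"]+f*c[1]/c[2]])
E
python3 - <<'E'
from h import *
import pickle
ds={}
for n in("scene","top"):
    d=cam(n); ds[n]=d; print(n,d["fovy"],d["cx"],d["cy"],d["eye"],d["orientation"]); 
    cv2.imwrite(f"pics/{n}0.png",cv2.resize(d["img"],(800,600),interpolation=cv2.INTER_CUBIC))
pickle.dump(ds,open("d0.pkl","wb"))
print(robot.current_t(),robot.current_eef_rot(),robot.current_contact_force())
E
```

```text
scene 49.72425502363347 256.2558248036722 188.40873206776797 [ 70.3360836  855.4099845  729.37444979] [-2.22932375 -0.02240705 -2.5932723 ]
top 44.40681243326158 254.76018612372462 187.90823864608876 [ 379.92196458  134.73125235 1320.49920527] [-3.04760407  0.00977375 -1.59386974]
0.1 [-3.13998296e+00 -3.33833849e-04  3.78793051e-01] [-0.38116672 -0.36957692  0.4803548 ]
```

View pics/top0.png

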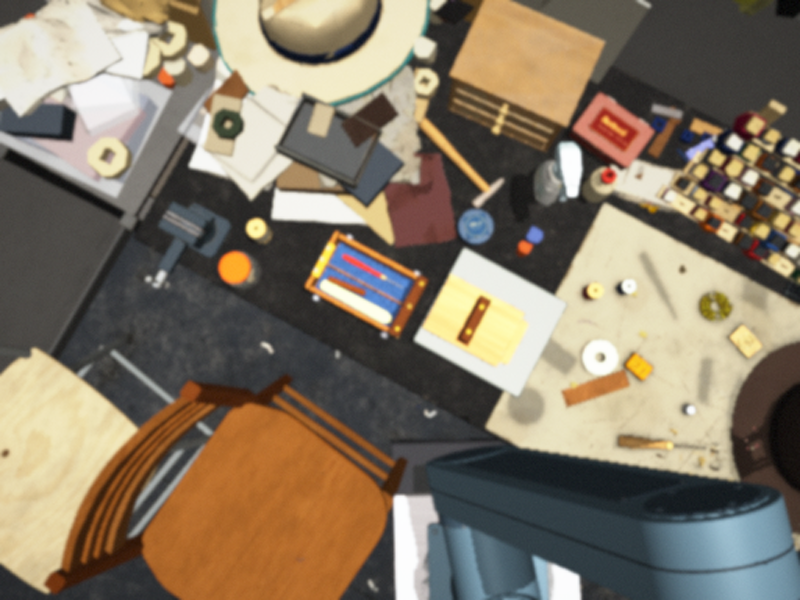

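View pics/scene0.png

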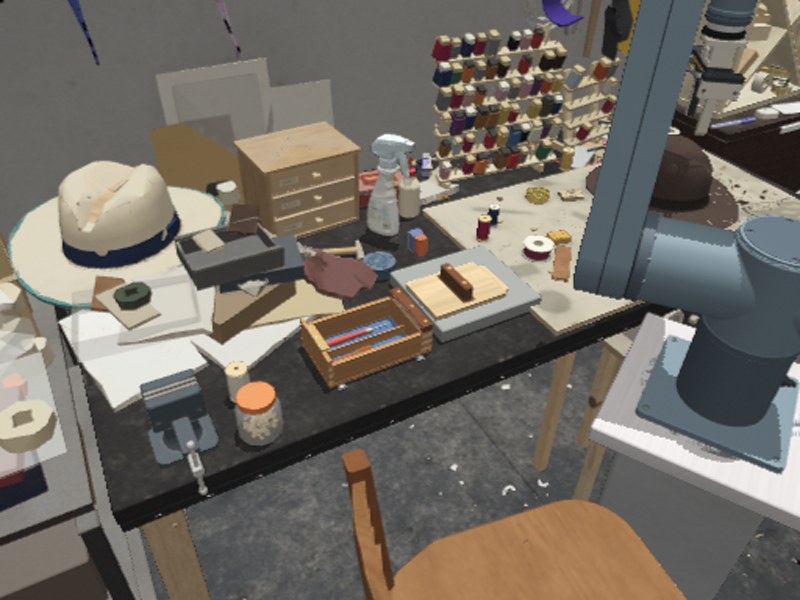

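The top view shows the till centred near (367,285) with its dark rail on the right at (410,305) and the keeper at (322,262). The lid's batten is at (474,320), the spool at (257,230), the jar at (236,268) and the tin at (476,226). Next I'll compute rough poses and take wrist close-ups.

```bash
python3 - <<'E'
from h import *
import pickle
d=pickle.load(open("d0.pkl","rb"))["top"]
s=512/800
for n,p,z in(("till",(367,285),50),("rail",(410,305),60),("keeper",(322,262),61),("batten",(474,320),65),("bat a",(486,298),65),("bat b",(463,342),65)):
    print(n,onz(d,np.array(p)*s,z).round(1))
c=onz(d,np.array((367,285))*s,50);b=onz(d,np.array((474,320))*s,65)
im=d["img"][135:265,185:370]; cv2.imwrite("pics/crop.png",cv2.resize(im,None,fx=4.3,fy=4.3,interpolation=cv2.INTER_CUBIC))
m=(c+b)/2
for i,(p,z) in enumerate(((b,330),(c,330))):
    robot.move_ptp([p[0]-20,p[1],z],[np.pi,0,0.4-np.pi/2 if 0 else 0.4])
    w=cam("wrist"); pickle.dump(w,open(f"w{i}.pkl","wb")); cv2.imwrite(f"pics/w{i}.png",w["img"])
    print(robot.current_tcp_pos(),robot.current_qpos().round(2) if hasattr(robot.current_qpos(),'round') else robot.current_qpos(),w["eye"],w["orientation"],w["fovy"])
a=[cv2.imread(f"pics/w{i}.png") for i in(0,1)]
cv2.imwrite("pics/both.png",cv2.resize(np.vstack(a),(800,1200))[:, :])
print(robot.current_t())
E
```

```text
till [516.3 198.   50. ]
rail [478.8 124.2  60. ]
keeper [557.  274.6  61. ]
batten [450.1  15.6  65. ]
bat a [487.4  -6.1  65. ]
bat b [413.1  35.6  65. ]
[430.22158054  14.90575607 329.61467271] [-0.23 -0.03  1.5  -0.    1.67  0.95] [507.7857855   47.87959602 536.47828478] [ 2.83691946e+00  2.96455405e-05 -1.17172044e+00] 68.71551958209547
[496.24175056 196.56732516 330.03421606] [ 0.17  0.17  1.28 -0.    1.68  1.34] [573.73289575 230.2413012  536.57916819] [ 2.83659074e+00 -8.82426156e-04 -1.17079482e+00] 68.71551958209547
3.125
```

View pics/w0.png

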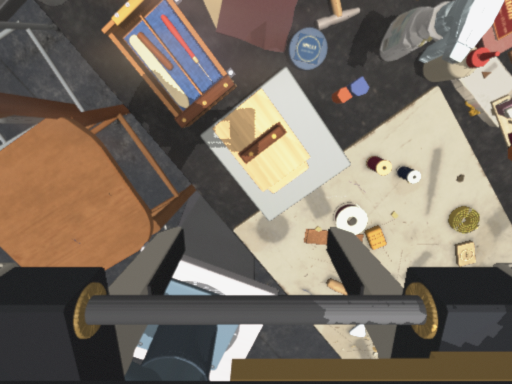

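View pics/w1.png

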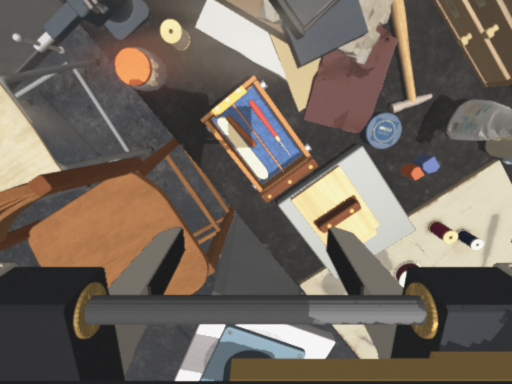

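```bash
python3 - <<'E'
from h import *
a=cv2.imread("pics/w0.png")[60:225,195:355]; b=cv2.imread("pics/w1.png")[70:205,195:325]
a=cv2.resize(a,(400,412),interpolation=cv2.INTER_CUBIC); b=cv2.resize(b,(400,415),interpolation=cv2.INTER_CUBIC)[:412]
cv2.imwrite("pics/z.png",np.hstack([a,b]))
E
```

```text
(no output)
```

View pics/z.png

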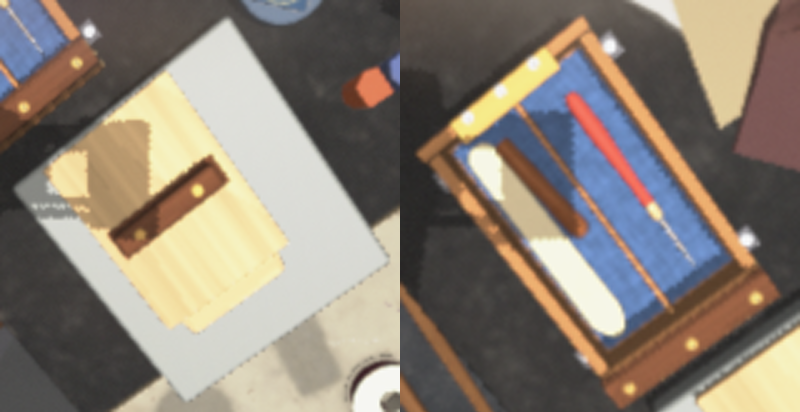

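Left crop: the tongue is at the lower right, facing away from the till, so the lid yaw is about the till yaw. The batten screws are at (197,190) and (138,236). Right crop: the rail screws are at (628,388), (692,344) and (757,297), and the keeper rivets at (467,118), (500,90) and (533,62). Both objects sit at the same place in the wrist view, so camera bias cancels.

```bash
cat > meas.py <<'E'
from h import *
import pickle
def edge(d,p,q,r=3.5,n=40):
    "refine a line seeded by p,q: strongest gradient on perpendicular profiles; returns two px"
    g=cv2.cvtColor(cv2.GaussianBlur(d["img"],(0,0),.7),cv2.COLOR_BGR2LAB).astype(np.float32)
    p,q=np.array(p,float),np.array(q,float); t=(q-p)/np.linalg.norm(q-p); nn=np.array([-t[1],t[0]])
    s=np.arange(-r,r+.01,.25); P=p+np.linspace(.08,.92,n)[:,None]*(q-p)
    X=P[:,None]+s[None,:,None]*nn
    v=cv2.remap(g,X[...,0].astype(np.float32),X[...,1].astype(np.float32),cv2.INTER_LINEAR)
    G=np.linalg.norm(np.gradient(v,axis=1),axis=2); k=G.argmax(1)
    pts=(P+s[k][:,None]*nn).astype(np.float32)
    vx,vy,x,y=cv2.fitLine(pts,cv2.DIST_HUBER,0,.01,.01).ravel()
    e=np.abs((pts[:,0]-x)*-vy+(pts[:,1]-y)*vx); o=np.array([x,y]);V=np.array([vx,vy])
    return o+V*((p-o)@V),o+V*((q-o)@V),np.median(e)
def blob(d,p,r=2):
    x,y=np.round(p).astype(int); I=d["img"][y-r:y+r+1,x-r:x+r+1].astype(float).sum(2)
    w=np.clip(I-np.median(I),0,None); Y,Xx=np.mgrid[y-r:y+r+1,x-r:x+r+1]; return np.array([(w*Xx).sum(),(w*Y).sum()])/w.sum()
E
python3 - <<'E'
from meas import *
w0,w1=[pickle.load(open(f"w{i}.pkl","rb")) for i in(0,1)]
A=lambda x,y:np.array([195+.4*x-.3,60+.4005*y-.3]); B=lambda x,y:np.array([195+.325*x-.3,70+.3253*y-.3])
def ln(n,d,p,q,z):
    a,b,e=edge(d,p,q); a,b=onz(d,a,z)[:2],onz(d,b,z)[:2]; t=b-a
    print(n,a.round(1),b.round(1),"yaw%.2f len%.1f res%.2f"%(np.degrees(np.arctan2(t[1],t[0])),np.linalg.norm(t),e)); return a,b
L1=ln("lid AB",w0,A(168,70),A(288,240),38); L2=ln("lid DC",w0,A(100,230),A(175,327),38); L3=ln("lid CB",w0,A(175,327),A(288,240),38)
L4=ln("bat far",w0,A(110,238),A(208,158),65);L5=ln("bat near",w0,A(130,258),A(230,180),65)
for n,d,ps,z in(("batscr",w0,[A(197,190),A(138,236)],65),("rail",w1,[B(628,388),B(692,344),B(757,297)],60),("keep",w1,[B(467,118),B(500,90),B(533,62)],61.5)):
    q=[onz(d,blob(d,p),z)[:2] for p in ps]; print(n,np.round(q,1).tolist(),"mean",np.mean(q,0).round(1))
ln("lip",w1,B(603,375),B(750,272),60);ln("railout",w1,B(622,405),B(778,297),60)
ln("keepin",w1,B(470,140),B(562,68),61.5);ln("keepout",w1,B(452,125),B(545,48),61.5)
ln("outerL",w1,B(425,160),B(600,375),46);ln("outerR",w1,B(590,25),B(750,258),46)
ln("innerR",w1,B(572,50),B(735,270),46);ln("innerL",w1,B(450,150),B(608,355),46)
E
```

```text
lid AB [536.5  48.8] [465.1 -75.3] yaw-119.91 len143.2 res0.23
lid DC [422.7  48.8] [368.4 -22.8] yaw-127.16 len89.9 res0.75
lid CB [374.2 -28.1] [465.4 -76.4] yaw-27.87 len103.2 res0.49
bat far [424.3  45.4] [497.3   5. ] yaw-28.99 len83.4 res0.19
bat near [415.5  25.2] [489.  -16.3] yaw-29.42 len84.4 res0.17
batscr [[474.6, 0.8], [432.4, 24.4]] mean [453.5  12.6]
rail [[529.9, -66.7], [566.1, -85.3], [605.3, -101.7]] mean [567.1 -84.6]
keep [[626.9, 93.5], [645.0, 82.9], [665.2, 73.2]] mean [645.7  83.2]
lip [530.9 -51.5] [618.5 -86. ] yaw-21.51 len94.1 res1.90
railout [518.3 -74.1] [ 612.8 -107.9] yaw-19.68 len100.4 res1.15
keepin [619.5  88.1] [664.3  52.8] yaw-38.23 len57.0 res1.47
keepout [618.7  90.9] [673.6  74.3] yaw-16.82 len57.3 res1.73
outerL [602.3  96.8] [536.1 -58.1] yaw-113.13 len168.4 res0.59
outerR [694.5  50.5] [624.  -98.1] yaw-115.37 len164.5 res1.52
innerR [676.7  54.5] [616.3 -94.7] yaw-112.04 len161.0 res2.19
innerL [613.7  85.4] [537.5 -50.6] yaw-119.25 len156.0 res0.26
```

```bash
cat > m2.py <<'E'
from meas import *
w0,w1=[pickle.load(open(f"w{i}.pkl","rb")) for i in(0,1)]
A=lambda x,y:np.array([195+.4*x-.3,60+.4005*y-.3]); B=lambda x,y:np.array([195+.325*(x-400)-.3,70+.3253*y-.3])
def ln(n,d,p,q,z):
    a,b,e=edge(d,p,q,2.2); a,b=onz(d,a,z)[:2],onz(d,b,z)[:2]; t=b-a
    print(n,a.round(1),b.round(1),"yaw%.2f len%.1f res%.2f"%(np.degrees(np.arctan2(t[1],t[0])),np.linalg.norm(t),e)); return a,b
ln("lid DC",w0,A(115,249),A(170,322),38)
ln("bat endR",w0,A(212,157),A(229,181),65);ln("bat endL",w0,A(110,236),A(128,260),65)
for n,d,ps,z in(("rail",w1,[B(628,388),B(692,344),B(757,297)],60),("keep",w1,[B(467,118),B(500,90),B(533,62)],61.5)):
    q=[onz(d,blob(d,p),z)[:2] for p in ps]; print(n,np.round(q,1).tolist(),"mean",np.mean(q,0).round(1))
ln("lip",w1,B(603,375),B(750,272),60);ln("railout",w1,B(622,405),B(778,297),60)
ln("keepin",w1,B(470,140),B(562,68),61.5);ln("keepout",w1,B(452,125),B(545,48),61.5)
ln("outerL",w1,B(425,160),B(600,375),46);ln("outerR",w1,B(590,25),B(750,258),46)
ln("innerR",w1,B(572,50),B(735,270),46);ln("innerL",w1,B(450,150),B(608,355),46)
E
python3 m2.py
```

```text
lid DC [408.2  37.7] [373.9 -20.7] yaw-120.38 len67.7 res0.11
bat endR [498.    0.7] [488.4 -16.1] yaw-119.74 len19.3 res0.13
bat endL [422.9  43.3] [413.   25.5] yaw-119.23 len20.3 res0.13
rail [[440.5, 146.5], [478.9, 124.5], [517.2, 102.9]] mean [478.9 124.6]
keep [[545.2, 285.5], [564.2, 274.5], [583.3, 263.7]] mean [564.2 274.5]
lip [442.7 164.6] [530.5 114.5] yaw-29.70 len101.1 res0.14
railout [428.4 144.4] [522.4  91.1] yaw-29.56 len108.0 res0.20
keepin [534.6 279.7] [587.6 250.1] yaw-29.23 len60.7 res0.14
keepout [539.2 293.3] [593.5 262.6] yaw-29.52 len62.4 res0.04
outerL [514.2 300.9] [436.1 164.1] yaw-119.71 len157.6 res0.18
outerR [611.9 245. ] [536.6 111.2] yaw-119.36 len153.6 res0.18
innerR [600.9 246.4] [528.7 115.1] yaw-118.79 len149.8 res0.06
innerL [527.1 288.5] [451.9 163.2] yaw-120.94 len146.1 res0.22
```

```bash
cat > g.py <<'E'
from h import *
PSI=np.radians(-119.6); u=np.array([np.cos(PSI),np.sin(PSI),0]); v=np.array([-u[1],u[0],0]); Z=np.array([0,0,1.])
TO=-432.3*u+354.8*v; LO=-236*u+389*v+28*Z   # till and (initial) lid origins in the world
R0=R.from_matrix(np.column_stack([v,u,-Z])); H=12.
def pose(tip_x,zb,th,dy=0):
    "tool pose with the lid's lower tongue edge at till (tip_x, dy, zb), slanted th"
    c,s=np.cos(th),np.sin(th)
    # TCP in lid coordinates relative to lower tip edge: (-89, 0, H); rotation about till y
    x=tip_x+c*-89+s*H; z=zb+s*89+c*H
    return TO+x*u+dy*v+z*Z,(R.from_rotvec(th*v)*R0).as_euler('xyz')
def tip(th):
    "till coordinates of the lower tongue edge from the TCP reading"
    p=np.array(robot.current_tcp_pos())-TO; c,s=np.cos(th),np.sin(th)
    return np.round([p@u+89*c-s*H,p@v,p[2]-89*s-H*c],2)
def F():
    f=np.array(robot.current_contact_force()); return np.round([f@u,f@v,f[2]],1)
E
python3 - <<'E'
from g import *
o=R0.as_euler('xyz')
for a in((40,80,.15),(80,47,.15),(88,46,.13),(88,46,0)): print(robot.inverse_kinematics(*pose(*a)) is not None)
robot.move_ptp(LO+(H+80)*Z,o); robot.move_gripper(.5)
print(robot.move_linear(LO+H*Z,speed=120,f_stop=8),robot.current_tcp_pos(),F())
robot.move_gripper(0.0); print(robot.current_gripper_width(),F())
f0=F(); robot.move_linear(LO+(H+75)*Z,speed=150); print(F()-f0,robot.current_t(),robot.current_gripper_width())
robot.move_linear(*pose(45,95,.15),speed=200) 
d=cam("scene"); cv2.imwrite("pics/s1.png",cv2.resize(d["img"][130:300,170:380],(800,648))[:600])
print(tip(.15),F(),robot.current_t())
E
```

```text
True
True
True
True
False [455.32011127  12.94389732  40.44337325] [ 0.2 -0.6 -0.3]
0.005120476393494583 [ 0.  -0.2  0.3]
[-0.2 -0.2 -0.5] 7.45 0.007342606307901964
[45.78  0.29 95.  ] [ 0.1 -1.2  0.7] 8.85
```

View pics/s1.png

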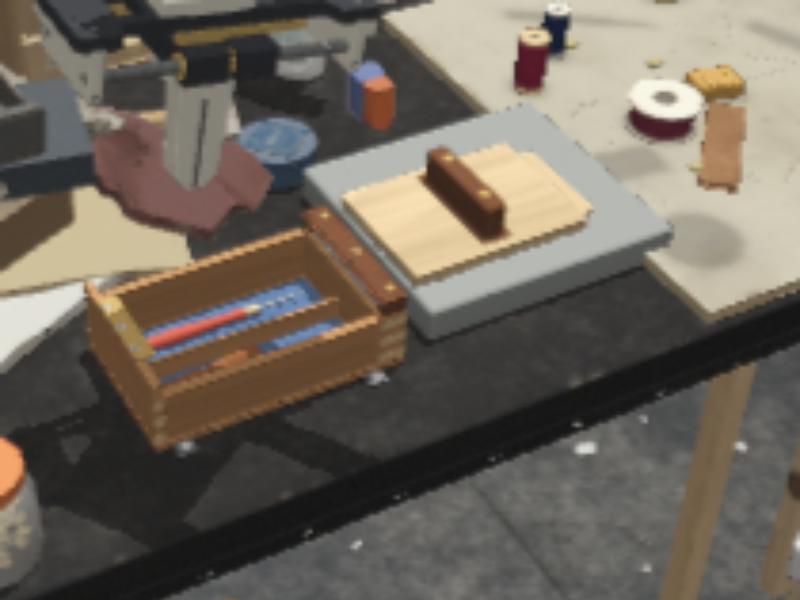

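The scene view shows the lid still on its slab, with the batten at (465,190) in the crop. The gripper shut on nothing (width 0.005), so I'll check the pictures against the TCP reading.

```bash
python3 - <<'E'
from g import *
import pickle
s0=pickle.load(open("d0.pkl","rb"))["scene"]
k=lambda p:np.round((np.array(p)-[170,130])*800/210,0)
p=np.array(robot.current_tcp_pos()); print("tcp",p,k(proj(s0,p)),robot.current_eef_rot())
print("batten exp",k(proj(s0,LO+37*Z)),"till keeper",k(proj(s0,TO-75*u+61.5*Z)),"lip",k(proj(s0,TO+75.5*u+60*Z)),k(proj(s0,TO+85*u+60*Z)))
d=cam("top"); q=proj(d,p); print(q,proj(d,LO+37*Z)); x,y=q.astype(int)
c=d["img"][y-70:y+80,x-70:x+130].copy(); cv2.imwrite("pics/t1.png",cv2.resize(c,(800,600),interpolation=cv2.INTER_CUBIC))
w=cam("wrist"); cv2.imwrite("pics/w2.png",w["img"]); print(proj(w,p), w["eye"])
E
```

```text
tcp [542.2464523  235.63665553 120.16191984] [179. 232.] [-2.99201235e+00  5.18206079e-05 -5.17550954e-01]
batten exp [462. 173.] till keeper [133. 320.] lip [339. 254.] [351. 250.]
[218.67945739 169.84409432] [304.26347336 203.03388841]
[256.01792303 216.07437121] [600.15343714 168.00221159 324.82282431]
```

View pics/t1.png

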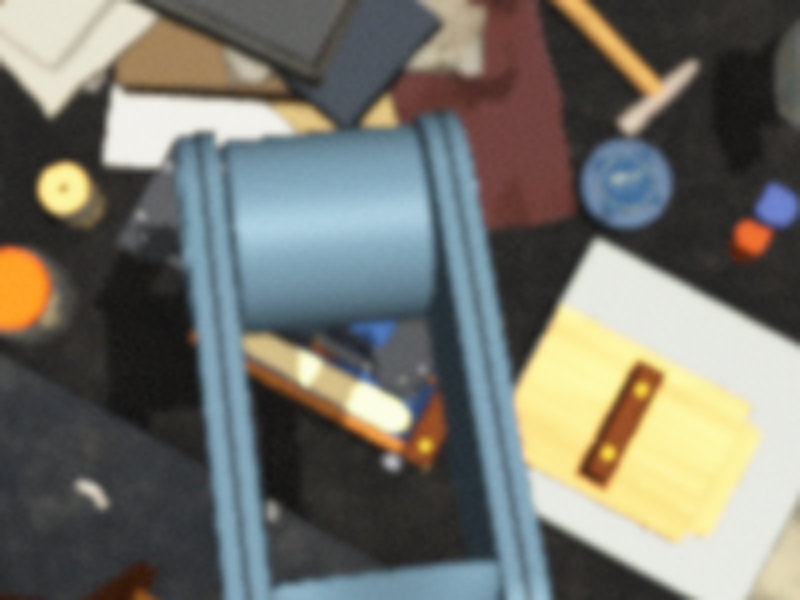

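View pics/w2.png

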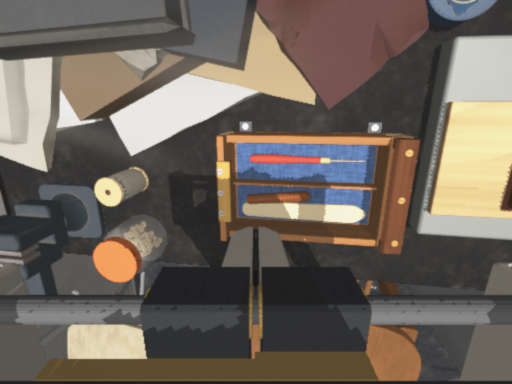

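The top and scene views agree with my lid and till poses. The visible fingertips, at (195,185) in the scene crop and row 228 in the wrist view, don't match the projected TCP at (179,232) and row 216. I'll quantify that offset.

```bash
python3 - <<'E'
from g import *
import pickle
s0=pickle.load(open("d0.pkl","rb"))["scene"]
k=lambda p:np.round((np.array(p)-[170,130])*800/210,0)
p=np.array(robot.current_tcp_pos()); Rt=R.from_euler('xyz',robot.current_eef_rot()).as_matrix(); tz=Rt[:,2]
w=cam("wrist"); print("cam in tool",Rt.T@(np.array(w["eye"])-p))
for b in range(0,61,10): print(b,k(proj(s0,p-b*tz)),proj(w,p-b*tz).round(0))
E
```

```text
cam in tool [  83.75402107   -0.71236487 -206.81970029]
0 [179. 232.] [256. 216.]
10 [180. 219.] [256. 221.]
20 [182. 206.] [256. 226.]
30 [184. 192.] [256. 232.]
40 [185. 178.] [256. 239.]
50 [187. 164.] [256. 246.]
60 [189. 150.] [256. 254.]
```

Both views put the real fingertips about 30 mm short of the reported TCP. I'll confirm by touching the batten top (z=65) gently with the shut fingers, then grasp with the corrected length.

```bash
python3 - <<'E'
from g import *
o=R0.as_euler('xyz')
robot.move_ptp(LO+(37+20)*Z,o)
print(robot.current_tcp_pos(),F())
hit=robot.move_linear(LO+Z*(37-45),speed=60,f_stop=3)
print(hit,robot.current_tcp_pos(),F(),robot.current_t())
robot.move_linear(np.array(robot.current_tcp_pos())+12*Z,speed=100)
E
```

```text
[455.68790036  13.43499933  85.41429286] [-1.1  0.4  0.4]
True [454.11254765  13.15347413  25.66887467] [ 1.6 -1.2  6.6] 10.8417
```

Contact came at a reported z of 25.7, not 65, so the fingers end about 39 mm behind the reported TCP. I'll touch the board with the open fingers, back off 2 mm and grip.

```bash
python3 - <<'E'
from g import *
o=R0.as_euler('xyz')
robot.move_gripper(.5); print(robot.current_gripper_width())
print(robot.move_linear(LO-22*Z,o,speed=120,f_stop=8),robot.current_tcp_pos(),F())
hit=robot.move_linear(LO-40*Z,speed=40,f_stop=4); zc=robot.current_tcp_pos()[2]
print(hit,robot.current_tcp_pos(),F())
if hit:
    p=LO.copy(); p[2]=zc+2
    robot.move_linear(p,speed=40); robot.move_gripper(0.0)
    w=robot.current_gripper_width(); p=np.array(robot.current_tcp_pos()); print(w,p,F())
    open("H.txt","w").write(str(p[2]-28))
    if w>.1:
        robot.move_linear(p+50*Z,speed=150); print(F(),robot.current_gripper_width())
print(robot.current_t())
E
cat H.txt
```

```text
0.5002490165819551
False [454.44990893  13.15155479   5.85433997] [-0.6 -0.7  0.1]
True [456.18521515  12.77974302  -1.33485401] [ 0.1 -1.1  8.6]
0.186548533886352 [454.70626248  13.0408135    0.54224033] [ 0.4 -0.  -1.2]
[ 0.7 -0.6 -3.4] 0.19265832462260296
14.05
-27.457759672516
```

```bash
sed -i 's/H=12\./H=-27.46/' g.py; python3 - <<'E'
from g import *
robot.move_linear(*pose(64,80,.15),speed=180)
print(tip(.15),F())
print(robot.move_linear(*pose(66,50,.15),speed=60,f_stop=6),tip(.15),F(),robot.current_gripper_width())
d=cam("scene"); w=cam("wrist")
a=cv2.resize(d["img"][150:260,180:300],(440,403),interpolation=cv2.INTER_CUBIC); b=cv2.resize(w["img"][60:270,160:460],(576,403),interpolation=cv2.INTER_CUBIC)
cv2.imwrite("pics/p3.png",cv2.resize(np.hstack([a,b]),(800,317))); print(robot.current_t())
k=lambda p:np.round((proj(d,p)-[180,150])*440/120*800/1016)
print("lip ends",k(TO+75.5*u+46*v+60*Z),k(TO+75.5*u-46*v+60*Z))
E
```

```text
[64.77  0.09 79.81] [ 0.1  0.2 -2.3]
False [ 6.605e+01 -6.000e-02  4.974e+01] [-0.1 -0.1 -1.8] 0.1886552627941977
16.2167
lip ends [203. 107.] [254. 164.]
```

View pics/p3.png

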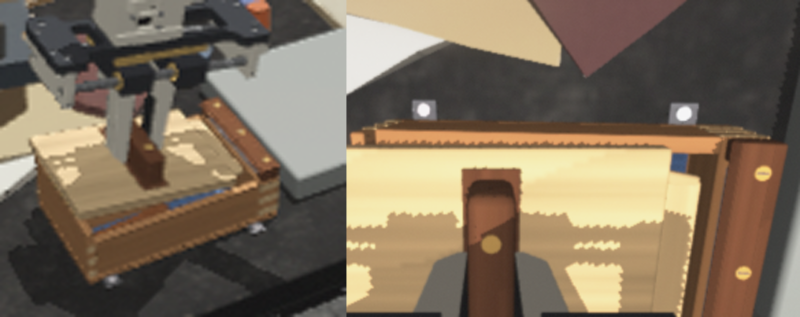

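The lid is held slanted, with its tongue about 9 mm short of the lip and lined up sideways. Inserting now.

```bash
python3 - <<'E'
from g import *
th=.14
print(robot.move_linear(*pose(67,47.0,th),speed=40,f_stop=5),tip(th),F())
print(robot.move_linear(*pose(81,46.8,th),speed=40,f_stop=12),tip(th),F())
robot.sleep(.15); print(tip(th),F(),robot.current_t())
th=.12
print(robot.move_linear(*pose(84.5,46.6,th),speed=30,f_stop=15),tip(th),F(),robot.current_t(),robot.current_gripper_width())
E
```

```text
False [66.95 -0.14 46.89] [ 0.   0.7 -0.7]
False [80.17  0.33 47.33] [-4.6 -1.1 -2.9]
[80.04  0.3  47.27] [-5.3 -0.6 -2.3] 17.1167
False [82.94  0.37 47.3 ] [-6.3 -0.9 -2.3] 17.4083 0.19112432300312138
```

```bash
python3 - <<'E'
from g import *
th=.11
for x in(87,88.5,90,91,92,93,94):
    h=robot.move_linear(*pose(x,46.3,th),speed=30,f_stop=12); f=F()
    print(x,h,tip(th),f,robot.current_gripper_width().__round__(3),round(robot.current_t(),2))
    if h or f[0]<-15: break
E
```

```text
87 False [85.08  0.42 47.28] [-7.1 -1.  -0.9] 0.193 17.66
88.5 False [86.46  0.46 47.34] [-8.3 -1.9 -1.3] 0.188 17.91
90 False [87.78  0.44 47.38] [-8.6 -1.7 -0.2] 0.19 18.16
91 False [88.15  0.53 47.57] [-9.9 -2.6 -1.1] 0.19 18.41
92 False [88.25  0.6  47.81] [-13.8  -2.9  -1.7] 0.19 18.66
93 False [88.34  0.75 48.1 ] [-15.4  -3.4  -1.5] 0.191 18.91
```

```bash
python3 - <<'E'
from g import *
for th in(.08,.05,.025,.008,0):
    h=robot.move_linear(*pose(92.3,46-.3,th),speed=40,f_stop=15); f=F()
    print(th,h,tip(th),np.round(robot.current_eef_rot(),3),f,round(robot.current_t(),2))
    if h: break
d=cam("scene"); w=cam("wrist")
a=cv2.resize(d["img"][150:260,180:300],(440,403),interpolation=cv2.INTER_CUBIC); b=cv2.resize(w["img"][60:270,130:430],(576,403),interpolation=cv2.INTER_CUBIC)
cv2.imwrite("pics/p4.png",cv2.resize(np.hstack([a,b]),(800,317)))
E
```

```text
0.08 False [88.25  0.79 47.32] [-3.055e+00 -3.000e-03 -5.170e-01] [-11.6  -2.5   1.5] 19.16
0.05 False [88.33  0.77 47.21] [-3.085e+00 -3.000e-03 -5.170e-01] [-12.1  -2.4   1.1] 19.41
0.025 False [88.41  0.76 47.15] [-3.11e+00 -2.00e-03 -5.17e-01] [-12.5  -2.1   1.4] 19.66
0.008 False [88.46  0.77 47.11] [-3.127e+00 -2.000e-03 -5.170e-01] [-11.3  -3.4   1.8] 19.91
0 False [88.47  0.77 47.14] [-3.135e+00 -2.000e-03 -5.170e-01] [-11.5  -3.    1.5] 20.16
```

View pics/p4.png

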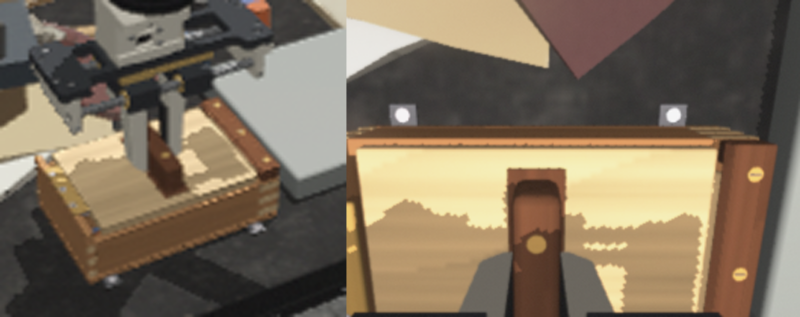

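The lid now looks flat, with its free end beside the keeper and the keeper uncovered. I'll press down to confirm it is seated, then let it slide forward.

```bash
python3 - <<'E'
from g import *
def rep(n,h): print(n,h,tip(0),F(),np.round(robot.current_eef_rot(),3),round(robot.current_t(),2))
rep("down",robot.move_linear(*pose(92.3,43.5,-.004),speed=30,f_stop=12))
for x in(89,86,83,80.5,79): rep(x,robot.move_linear(*pose(x,45,-.004),speed=40,f_stop=15))
E
```

```text
down False [88.49  1.26 45.74] [-9.8 -3.4  9.2] [-3.138 -0.004 -0.517] 20.51
89 False [86.4   1.1  45.93] [-7.4 -1.   1.5] [-3.14e+00 -3.00e-03 -5.17e-01] 20.76
86 False [83.77  1.09 45.87] [-7.9 -0.2  0.8] [-3.141e+00 -3.000e-03 -5.170e-01] 21.01
83 False [81.02  1.04 45.8 ] [-6.3 -0.2  2. ] [ 3.142e+00 -2.000e-03 -5.170e-01] 21.26
80.5 False [80.64  0.98 45.78] [1.7 0.2 5.9] [ 3.138e+00 -2.000e-03 -5.170e-01] 21.51
79 False [80.73  0.95 45.76] [6.9 0.9 9. ] [ 3.135e+00 -1.000e-03 -5.160e-01] 21.76
```

It is seated at z 45.8 and stops forward against the front wall at x 80.7. Releasing.

```bash
python3 - <<'E'
from g import *
robot.move_linear(*pose(80.5,46,0),speed=40)
print(tip(0),F())
robot.move_gripper(.45); print(robot.current_gripper_width(),F(),robot.current_t())
p=np.array(robot.current_tcp_pos()); robot.move_linear(p+60*Z,speed=120); robot.move_linear(p+170*Z-60*u,speed=200)
print(F(),robot.current_t())
d=cam("scene"); w=cam("wrist")
a=cv2.resize(d["img"][150:260,180:300],(440,403),interpolation=cv2.INTER_CUBIC); b=cv2.resize(w["img"],(537,403))
cv2.imwrite("pics/p5.png",cv2.resize(np.hstack([a,b]),(800,330)))
E
```

```text
[80.46  0.82 46.38] [-0.3  2.1  0.9]
0.4509163172565566 [-0.7 -0.4 -0.3] 22.625
[ 0.8 -0.5  1.1] 24.05
```

View pics/p5.png

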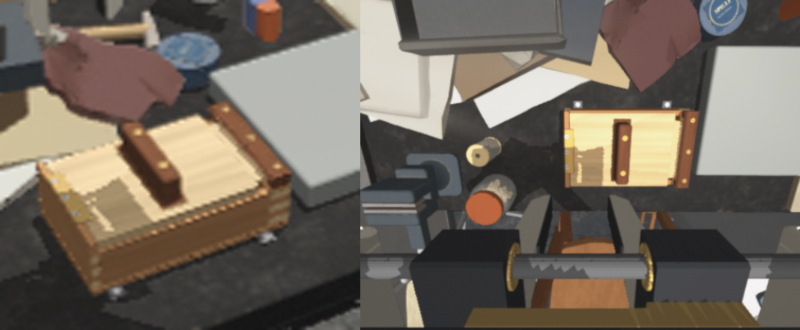

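The lid lies flat, tucked under both the rail lip and the keeper. The jar, spool and tin are where they were, and the gripper is clear. Handing in.

```bash
python3 -c "
from bench import robot
robot.hand_in(); print(robot.current_t())"
```

```text
the job is handed in; nothing more can be done
the job is handed in; nothing more can be done
```

The lid is on the till and, as far as my checks show, locked at both ends. I handed the job in shortly after 24 s of the 32 s allowed; no verdict is reported.

**What I did:** I gripped the lid by the batten and put the tongue under the lip at about 8° slant. I pushed it against the spring until I felt the groove's back at till x of about 88.3 mm. Then I lowered it flat, let it slide forward, released it and moved away.

**Last checks:**
- **Before release:** the tongue tip read x ≈ 80.5 mm and y ≈ 0.8 mm, with the tongue's underside at z ≈ 46.4 mm (45.8 mm under a light press). The front wall was felt as a stop at x ≈ 80.7 mm.
- **After release:** tool forces were about 1 N, which is noise. The picture shows the lid flat with the keeper over its end, the gripper clear, and the jar, tin and spool apparently unmoved. I did not measure their positions again.

**What failed or disagreed:**
- **Missed grasp:** my first grasp closed on nothing, because the real fingertips end about 39 mm behind the reported TCP. I confirmed this by touching the batten and the board. I then worked from the TCP reading at the moment of gripping.
- **Position lag:** under load the arm lagged its commanded position by 1.5 to 5 mm, so I relied on readings and felt contacts.
- **Not tested:** I did not pull up on the lid to prove the keeper lock.

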